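Slide the bed plate under the bridge and pin it

ROBOT

A 6-joint arm with a two-finger parallel gripper is mounted at the origin on a cart in front of the work surface, level with it; the furniture and walls round the work are solid. World frame = base frame: x ahead of the robot, y to its left, z up, the work surface at z = 0. Lengths are in m, angles in rad, forces in N, time in s.
With the tool pointing down it reaches from about 0.425 to 0.95 m from the base axis. Payload 14.7 kg.
Tool frame: the origin (TCP) lies on the centre line of the jaws, within the pads' length; the fingertips stand 22 mm ahead of it and the grasp point (between the pads) lies 3 mm ahead of it; z points along the fingers, y is the line along which they close (so a half turn about z gives the same grasp; the last joint's range is limited). The gripper opens to 85 mm and grips with 20 to 120 N. Pads are 22 mm wide; open, the fingers measure 114 mm over their backs; the gripper's body (76 mm by 85 mm) begins 54 mm behind the grasp point. The pads swing forward as they close: fully open they stand 13 mm farther back than shut.
Start: joints at [-1.374, 0.48, 1.596, -0, 1.065, -0.047], TCP at [0.157, -0.631, 0.253] pointing down, gripper open.
Joint ranges: [-2.75, 2.75], [-0.82, 2.05], [0.23, 2.67], [-1.56, 4.7], [0.09, 2.69], [-2.92, 2.92]. Speed limits (rad/s): [1.89, 1.89, 2.39, 3.01, 3.01, 3.01].

INTERFACE

Orientations are given as a rotation vector (axis times angle).
In Python, from cell import bot, eyes, finish_job, recognise, cut_out, pinpoint gives the robot as it stands.
- The arm moves only by the tool apply_moves, never from a script. Its argument "motion" is a list of rows, each a list of 3 entries, a list of its own where there are three numbers: the shift along the tool's x, y, z in mm, then the turn about the tool's z in degrees, then the closure, from 0 (fully open) to 1 (shut). A call has 1 to 20 rows; each row is the pose to reach, as a shift and turn from the pose commanded when the call began, along the tool's axes at that moment; what a row does not reach only later rows make up. A row lasts 1/8 s, in which the tool goes at most 62.5 mm and 10.7 degrees, less where a joint would pass 70% of its speed; a pose out of reach is approached as far as the arm can. A call with a gripper value outside its range is refused whole. The fingers move at their own pace and stop on an object; "grip_force" is the grip in N (left out, the last holds). Time passes only in rows, so rows that repeat a pose let the fingers close. It gives the time, the measured TCP pose, the force, the opening and the grip force at its end, in the units of the state.
- bot.get_state(): the state, without advancing time (a new reading comes with each control period).
- eyes.capture(name): name is "scene" or "top" or "wrist"; returns the picture (400x640x3 uint8, blue, green, red); there is no depth.
- eyes.get_calibration(name): a dict with "K" (3x3 intrinsics, pixels), "world_from_camera" (4x4, takes a point from camera to world coordinates); the wrist camera has in their place "T_tool_cam" (4x4, takes a point from camera to tool coordinates, whose origin is the TCP and whose axes are the flange's). Camera axes: x right, y down, z forward; pixel columns grow to the right and rows downward; lengths in m; the calibration is good to about 2 mm. A picture is of the moment at which its call begins: read the wrist's pose just before it. get_calibration takes no time and is no camera call.
- finish_job(): hands the job in; it is judged then, once.
Trained networks look in the newest picture that a camera, given by its name, has taken for a name from the list of things; names that differ only in an ending like _2 or _b are one class to them, and where a whole thing is asked for, a point or a joint stands for the part that bears it (a point fixed in the world has none). Each returns a list of dicts, best first, with "score" (0 to 1); they miss things now and then, are a little off and sometimes report something else, mostly with a low value. They report only what shows in the picture. A call takes as long as a camera call.
- recognise(camera, thing): "location" ([column, row] in pixels, amid what is visible of it).
- cut_out(camera, thing): "mask" (400x640 bool, what is visible of it) and "location" ([column, row] in pixels, amid what is visible of it).
- pinpoint(camera, thing): "location" ([column, row] in pixels: a listed point, or the origin of a listed thing).
The state is a dict: "time_s": time; "q": joint angles; "qvel": joint speeds; "joint_torque": joint torques, N m; "tool_pos": TCP position; "tool_rot": TCP orientation; "ft_force": force on the tool from outside, world axes, zero at the start; "moment": the same for the moment, N m; "finger_gap": opening from 0.0 (shut) to 1.0 (fully open); "gripper_force": force on a finger pad.
Only numpy, scipy, OpenCV 4.12 (cv2) and the standard library are available. Lean on these libraries where they do the work, as an engineer would, in place of code of your own. Each camera call takes 0.05 s, during which the arm holds its last target. There are 200 camera calls.

TASK

Take the bed plate off its sloping rest, lay it flat on the deck of the frame and slide it nose first under the low bridge until you have pressed it firmly, but not violently, against the end stop. Then lock it: take the pin out of its parking block and push it down through the holes of the bridge, plate and deck until its collar sits on the bridge. Leave the bottle, timer and dish alone, and let go of everything.

Things in the scene. Friction and masses are not known exactly. Their poses are not given: they have to be found in the camera images.
- frame: Fixed frame: aluminium deck 205 x 110 x 14 mm with a low steel bridge across it. Origin on the bench, on the middle line, below the bridge's front face. x is the insertion direction (through the slot, away from the robot), y left, z up. Deck top at z = 14 mm, from x = -100 to 105. Bridge from x = 0 to 50 mm, 95 wide, underside at z = 28.5, top at z = 44.5.
- slot_mouth (a point): Middle of the slot's floor (the deck's top) at the bridge's front face; axes as the frame's. The slot is 14.5 mm high and 59 mm wide between side guides. In front of the bridge the guides go on for 30 mm (10 mm high, still 59 apart), then flare outward to about 70 mm apart at 53 mm in front of it; behind, they run on to the end stop, 14.5 mm high.
- end_stop: Rigid steel block fixed across the channel's far end, 59 mm wide, 18 mm high above the deck. Origin at the foot of the face that the plate's nose meets, 95 mm behind the slot's mouth; axes as the frame's. Press the nose on it with 3 N or more for a moment (10 to 30 N is right); more than 80 N is violent.
- bridge_hole (a point): Centre of the round hole's mouth on the bridge's top, 25 mm behind the bridge's front face, 44.5 mm above the bench; axes as the frame's. The hole is 14 mm in diameter in the bridge and 15 mm in plate and deck; the three line up only when the plate's nose is against the end stop. The deck's hole goes down to the bench.
- rest: Fixed aluminium rest, 70 mm wide, about 140 mm long, on which the bed plate lies. Its top slopes up by 30 degrees along its own +x (roughly away from the robot), with a small lip at the low end. It stands left or right of the frame, the parking block on the other side. Origin on the bench under its middle, 60 mm below the slope's surface.
- slide_fin (a point): Centre of the black upright grip fin of the loose bed plate: fin 32 long (x), 14 thick (y), rising 41 mm above the plate's top. The point is 130 mm behind the nose's end face, 20 mm ahead of the rear end, 32 mm above the plate's underside, 21 mm below the fin's top. Axes: x to the nose, y across, z out of the plate's top (on the rest z leans 30 degrees back, to the robot).
- plate_middle (a point): Centre of the bed plate: aluminium, 150 long (x), 56 wide (y), 12 mm thick, 0.16 to 0.26 kg; the same axes as the fin's. Its pin hole, 15 mm in diameter, is 5 mm ahead of this point, 70 mm behind the nose's end face. On the rest the nose points up the slope.
- slide_nose (a point): Centre of the end face of the plate's nose, 6 mm above the plate's underside; the plate's axes. The last 10 mm of the nose are 46 mm wide and 8 mm thick. With the plate home, this point is on the end stop's face, 6 mm above the deck.
- pin_stand: Fixed grey parking block, 64 x 64 x 50 mm, with a 17 mm hole in its top in which the pin stands upright. Origin under its middle.
- pin_knob (a point): Centre of the black round knob (22 mm in diameter, 34 high) of the loose locking pin; grip it here. Below the knob: a steel collar 28 mm in diameter, 4 thick, then a shank 12 mm in diameter, 42 long, whose lowest 8 mm taper to 6 mm. The point is 17 mm below the pin's top, 21 above the collar's underside, 63 above the tip. About 0.1 kg. z points up the pin.
- pin_collar (a point): Middle of the underside of the pin's collar, 42 mm above its tip. In the parking block it is 50 mm above the bench; pushed home it lies on the bridge's top, 44.5 mm above the bench.
- timer: Bystander: digital timer, 66 x 62 x 64 mm, origin under its middle. Leave alone.
- drop_bottle: Bystander: small brown dropper bottle, 33 mm in diameter, 102 mm high, origin under its middle. Leave alone.
- petri_dish: Bystander: flat round dish, 61 mm in diameter, 13 mm high, origin under its middle. Leave alone.

How it is judged:
On the way, in this order (a step that is already met when the one before it is completed fails the run):
1. the plate lies flat on the deck, on the middle line, with its nose under the bridge (x of slide_nose in the frame of frame between 0.012 and 0.085 m and y of slide_nose in the frame of frame between -0.005 and 0.005 m and z of slide_nose in the frame of frame below 0.0235 m and angle between the x axis of slide_nose and the x axis of frame, either way round below 0.08 rad), for 0.1 s.
2. the plate's nose is pressed against the end stop with at least 3 N (contact force between bed_slide and end_stop above 3 N and x of slide_nose in the frame of frame above 0.093 m), for 0.02 s.
At the end, for the whole second after the job is handed in: the plate lies flat in the channel with its nose within 3 mm of the end stop, the pin stands upright (within 7 degrees) in the holes, its collar within 3.5 mm of the bridge's top and within 4 mm of the hole's centre, and both are at rest (x of slide_nose in the frame of frame above 0.092 m and z of slide_nose in the frame of frame below 0.0235 m and angle between the x axis of slide_nose and the x axis of frame, either way round below 0.06 rad and horizontal distance between pin_collar and bridge_hole below 0.004 m and z of pin_collar in the frame of frame between 0.042 and 0.048 m and angle between pin_collar's own z axis and vertical below 0.12 rad and linear speed of each of lock_pin, bed_slide below 0.02 m/s); the robot touches nothing.
It fails at once if the timer is moved by more than 2 cm (distance of timer from where it was at the start of the episode above 0.02 m).
It fails at once if the dropper bottle is moved by more than 2 cm (distance of drop_bottle from where it was at the start of the episode above 0.02 m).
It fails at once if the dish is moved by more than 2 cm (distance of petri_dish from where it was at the start of the episode above 0.02 m).
It fails at once if the plate is rammed against the end stop with more than 80 N (contact force between bed_slide and end_stop above 80 N).
It also fails if it takes over 56 s, if anything falls off the work surface, if the arm or the gripper's body presses on something with over 40 N, if the wrist force passes 120 N, or if a joint passes its speed limit or range.

## Working session

There is one attempt and no reset: what is moved stays moved. The work goes in short steps, Python scripts to look and compute and a tool call to move; the robot and the scene stay as the last step left them, time stands still between calls to the robot, and variables do not carry over. Pictures are saved under pics/ and viewed, at most 10 in all, crops included, and the job is handed in when it is done.

Besides the shell and the picture viewer there is one more tool, called as name(argument=value, ...) on one line, values as JSON. apply_moves: Moves the arm, as the interface text tells. Its arguments: {"type":"object","properties":{"motion":{"type":"array","items":{"type":"array"}},"grip_force":{"type":"number"}},"required":["motion"]}

```bash
mkdir -p pics; ls; cat > h.py <<'E'
import numpy as np, cv2, json
from cell import bot, eyes, finish_job, recognise, cut_out, pinpoint
from scipy.spatial.transform import Rotation as R
def camw(name):
    c=eyes.get_calibration(name)
    K=np.array(c["K"])
    if "world_from_camera" in c: T=np.array(c["world_from_camera"])
    else:
        s=bot.get_state(); W=np.eye(4); W[:3,:3]=R.from_rotvec(s["tool_rot"]).as_matrix(); W[:3,3]=s["tool_pos"]
        T=W@np.array(c["T_tool_cam"])
    return K,T
def ray(K,T,p):
    d=T[:3,:3]@np.linalg.solve(K,[p[0],p[1],1.]); return T[:3,3],d/np.linalg.norm(d)
def atz(K,T,p,z):
    o,d=ray(K,T,p); return o+d*(z-o[2])/d[2]
def tri(rs):
    A=sum(np.eye(3)-np.outer(d,d) for o,d in rs); b=sum((np.eye(3)-np.outer(d,d))@o for o,d in rs)
    return np.linalg.solve(A,b)
def proj(K,T,P):
    p=K@(T[:3,:3].T@(np.asarray(P)-T[:3,3])); return p[:2]/p[2]
E
python3 - <<'E'
from h import *
s=bot.get_state(); print(s["time_s"],s["tool_pos"],s["tool_rot"])
cams={}
for c in ("scene","top"):
    cams[c]=camw(c); cv2.imwrite(f"pics/{c}0.png",eyes.capture(c)); print(c,cams[c][1][:3,3].round(3),cams[c][0][0,0])
for t in ["frame","slot_mouth","end_stop","bridge_hole","rest","slide_fin","plate_middle","slide_nose","pin_stand","pin_knob","pin_collar","timer","drop_bottle","petri_dish"]:
    rs=[];o=[]
    for c in cams:
        r=pinpoint(c,t)
        if r: rs.append(ray(*cams[c],r[0]["location"])); o.append((c,np.round(r[0]["location"],1).tolist(),round(r[0]["score"],2)))
    print(t,o,tri(rs).round(4) if len(rs)==2 else "")
print(bot.get_state()["time_s"])
E
```

```text
pics
0.0 [ 0.1568504  -0.63040244  0.25268185] [-3.11709363e+00 -3.81882996e-01  1.34570471e-04]
scene [-0.211  0.761  0.695] 418.03440928235653
top [ 0.372 -0.004  1.584] 456.1635667693112
frame [('scene', [316.2, 219.1], 0.72), ('top', [330.2, 192.8], 0.74)] [ 0.6183 -0.0257 -0.0065]
slot_mouth [('scene', [368.4, 163.7], 0.72), ('top', [327.4, 191.0], 0.86)] [ 0.5294 -0.0554  0.2168]
end_stop [('scene', [314.2, 271.3], 0.64), ('top', [325.5, 166.2], 0.53)] [ 0.7302 -0.0424 -0.2779]
bridge_hole [('scene', [308.2, 200.5], 0.77), ('top', [330.7, 179.4], 0.8)] [ 0.6556 -0.027   0.0472]
rest [('scene', [377.6, 193.8], 0.83), ('top', [244.6, 207.1], 0.59)] [0.413  0.1529 0.2706]
slide_fin [('scene', [397.3, 181.7], 0.8), ('top', [401.9, 227.7], 0.92)] [ 0.4868 -0.2629  0.085 ]
plate_middle [('scene', [379.9, 179.3], 0.81), ('top', [409.2, 210.1], 0.56)] [ 0.5577 -0.2847  0.0619]
slide_nose [('scene', [370.6, 164.3], 0.94), ('top', [414.3, 186.4], 0.89)] [ 0.6261 -0.3027  0.0914]
pin_stand [('scene', [255.4, 264.5], 0.9), ('top', [245.9, 208.6], 0.88)] [0.5559 0.266  0.0085]
pin_knob [('scene', [248.4, 246.4], 0.64), ('top', [239.3, 204.4], 0.42)] [0.5622 0.2773 0.0704]
pin_collar [('scene', [379.4, 197.0], 0.51), ('top', [443.0, 203.1], 0.44)] [ 0.6223 -0.4189 -0.0834]
timer [('scene', [182.1, 280.2], 0.8)] 
drop_bottle [('scene', [394.6, 181.2], 0.57), ('top', [244.6, 209.7], 0.53)] [0.3889 0.1434 0.3115]
petri_dish [('scene', [313.9, 270.3], 0.68), ('top', [272.4, 245.8], 0.56)] [0.4281 0.1715 0.0047]
1.5
```

```bash
python3 -c "
import cv2
a=cv2.imread('pics/top0.png');cv2.imwrite('pics/top0c.png',cv2.resize(a[120:300,190:490],None,fx=2.66,fy=2.66,interpolation=2))"
```

```text
(no output)
```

View pics/scene0.png

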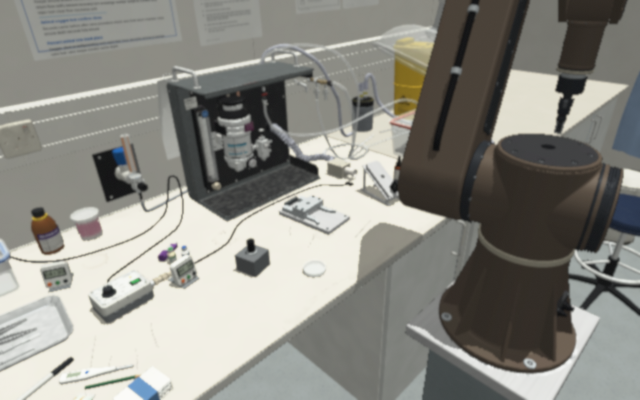

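View pics/top0c.png

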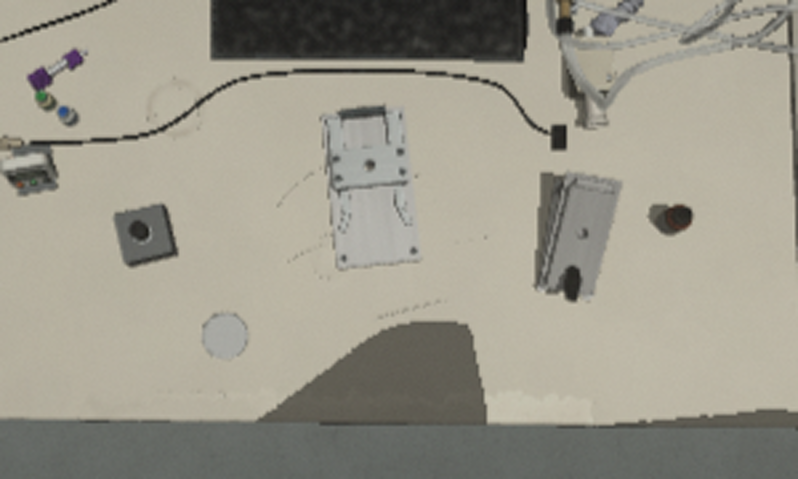

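The plate lies on the rest at the right with the fin near the robot (top-crop fin ≈572,283). The bottle is right of it, the frame is in the middle, and the pin block (140,232) and dish (225,335) are on the left.

```bash
cat >> h.py <<'E'
def yaw():
    m=R.from_rotvec(bot.get_state()["tool_rot"]).as_matrix(); return np.degrees(np.arctan2(m[1,0],m[0,0]))
def plan(P,yw=None):
    s=bot.get_state(); m=R.from_rotvec(s["tool_rot"]).as_matrix()
    print("shift mm",(m.T@(np.asarray(P)-s["tool_pos"])*1000).round(1),"turn",None if yw is None else round(-((yw-yaw()+180)%360-180),1),"t",s["time_s"])
E
python3 - <<'E'
from h import *
print(np.array(eyes.get_calibration("wrist")["T_tool_cam"]).round(3), eyes.get_calibration("wrist")["K"][0][0],yaw())
K,T=camw("top")
for n,p,z in [("bottletop",(678/2.66+190,217/2.66+120),.1),("dish",(225/2.66+190,335/2.66+120),.013),("standtop",(140/2.66+190,232/2.66+120),.085)]: print(n,atz(K,T,p,z).round(3))
plan([.50,-.27,.30],-16)
E
```

```text
[[ 0.    -0.961 -0.276  0.071]
 [ 1.    -0.     0.001  0.001]
 [-0.001 -0.276  0.961 -0.12 ]
 [ 0.     0.     0.     1.   ]] 349.7174377422975 13.967514116567598
bottletop [ 0.575 -0.4    0.1  ]
dish [0.429 0.164 0.013]
standtop [0.553 0.266 0.085]
shift mm [ 420.  -267.3  -46.7] turn 30.0 t 1.5
```

apply_moves(motion=[[[55,-35,-20],5,0],[[110,-70,-45],12,0],[[165,-105,-45],20,0],[[220,-140,-45],30,0],[[275,-175,-45],30,0],[[330,-210,-45],30,0],[[385,-245,-45],30,0],[[440,-270,-45],30,0],[[440,-270,-45],30,0],[[440,-270,-45],30,0]])

```text
time_s: 2.75
tool_pos: [0.52, -0.2611, 0.2982]
tool_rot: [-3.111, 0.434, -0.0]
ft_force: [-0.8, -0.7, -0.3]
finger_gap: 0.999
gripper_force: 0.0
```

```bash
cat > look.py <<'E'
from h import *
import sys
s=bot.get_state(); K,T=camw("wrist"); img=eyes.capture("wrist"); cv2.imwrite(f"pics/{sys.argv[1]}.png",img)
print(s["time_s"],s["tool_pos"].round(4) if hasattr(s["tool_pos"],"round") else s["tool_pos"],yaw())
np.save("last.npy",np.hstack([K.ravel(),T.ravel()]))
for a in sys.argv[2:]:
    t,z=a.split(":")
    r=pinpoint("wrist",t)
    for q in r[:2]: print(t,np.round(q["location"],1),round(q["score"],2),atz(K,T,q["location"],float(z)).round(4))
E
python3 look.py w1 slide_fin:.085 plate_middle:.062 slide_nose:.09 rest:0 bridge_hole:.0445 slot_mouth:.014 end_stop:.014 frame:0
```

```text
2.75 [ 0.52   -0.2611  0.2982] -15.925840899129746
slide_fin [331.8 180.5] 0.74 [ 0.5112 -0.2722  0.085 ]
plate_middle [332.7 125.7] 0.94 [ 0.5597 -0.2872  0.062 ]
plate_middle [ 92.  132.5] 0.28 [ 0.6193 -0.0531  0.062 ]
slide_nose [325.7  50.4] 0.77 [ 0.6256 -0.2977  0.09  ]
rest [328.1 119.9] 0.92 [ 0.5627 -0.285   0.    ]
bridge_hole [ 59.1 106.1] 0.73 [ 0.6547 -0.0213  0.0445]
bridge_hole [41.2 46.6] 0.4 [ 0.7109 -0.031   0.0445]
slot_mouth [329.1 120.9] 0.71 [ 0.5622 -0.2856  0.014 ]
slot_mouth [ 90.9 132.2] 0.63 [ 0.6242 -0.0214  0.014 ]
end_stop [43.5 48.5] 0.67 [ 0.7186 -0.012   0.014 ]
end_stop [430.8  68.9] 0.19 [ 0.5852 -0.4065  0.014 ]
frame [ 95.8 127.3] 0.57 [ 0.6291 -0.0205  0.    ]
```

View pics/w1.png

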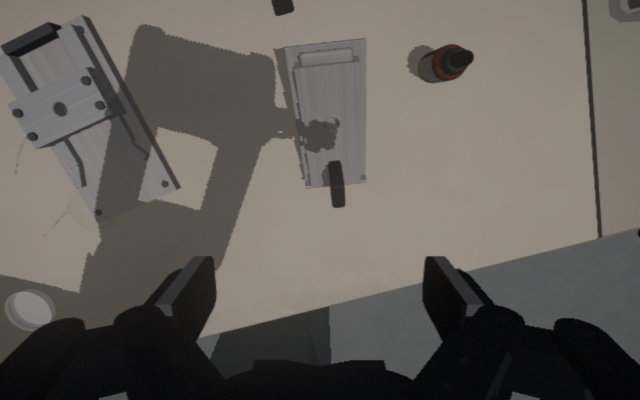

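The plate is upright at image centre: fin from (335,165) to its top (339,207), nose ≈ (327,57). The frame is at upper left with its hole at (60,109).

```bash
python3 - <<'E'
from h import *
a=np.load("last.npy");K=a[:9].reshape(3,3);T=a[9:].reshape(4,4)
for zf in (.055,.06,.065,.07):
    f=atz(K,T,(337,185),zf); n=atz(K,T,(327,57),zf+.043); d=n-f
    ft=atz(K,T,(339,207),zf+.018-0.0)
    print(zf,f.round(4),n.round(4),"dist",np.hypot(*d[:2]).round(4),"yaw",np.degrees(np.arctan2(d[1],d[0])).round(1),"fintop",ft.round(4))
print("hole",atz(K,T,(60,109),.0445))
f=atz(K,T,(337,185),.062)
# frame screws / deck edges
for p,z in [((98,213),.014),((180,187),.014),((80,17),.014),((60,109),.0445)]: print(p,atz(K,T,p,z).round(4))
E
```

```text
0.055 [ 0.498  -0.2754  0.055 ] [ 0.6194 -0.297   0.098 ] dist 0.1232 yaw -10.1 fintop [ 0.4794 -0.2716  0.073 ]
0.06 [ 0.4993 -0.2755  0.06  ] [ 0.6189 -0.2967  0.103 ] dist 0.1215 yaw -10.1 fintop [ 0.4809 -0.2718  0.078 ]
0.065 [ 0.5005 -0.2756  0.065 ] [ 0.6184 -0.2965  0.108 ] dist 0.1197 yaw -10.0 fintop [ 0.4825 -0.2719  0.083 ]
0.07 [ 0.5017 -0.2757  0.07  ] [ 0.6179 -0.2962  0.113 ] dist 0.1179 yaw -10.0 fintop [ 0.4841 -0.272   0.088 ]
hole [ 0.65180169 -0.02079043  0.0445    ]
(98, 213) [0.5335 0.0135 0.014 ]
(180, 187) [ 0.5366 -0.0946  0.014 ]
(80, 17) [ 0.7357 -0.0634  0.014 ]
(60, 109) [ 0.6518 -0.0208  0.0445]
```

```bash
python3 - <<'E'
from h import *
plan([.480,-.272,.16],-10)
E
```

```text
shift mm [-34.4  19.2 138.4] turn -6.1 t 3.2
```

apply_moves(motion=[[[-12,7,46],-2,0],[[-24,14,92],-4,0],[[-34,19,138],-6,0],[[-34,19,138],-6,0],[[-34,19,138],-6,0]])

```text
time_s: 3.82
tool_pos: [0.4819, -0.2721, 0.1618]
tool_rot: [3.129, -0.276, 0.002]
ft_force: [0.3, 0.1, 0.7]
finger_gap: 0.995
gripper_force: 0.0
```

```bash
python3 look.py w2 slide_fin:.061 plate_middle:.066 slide_nose:.103
```

```text
3.825 [ 0.4819 -0.2721  0.1618] -10.074906500810814
slide_fin [314.  178.8] 0.62 [ 0.5035 -0.2733  0.061 ]
plate_middle [317.9  80.5] 0.8 [ 0.562  -0.2863  0.066 ]
```

View pics/w2.png

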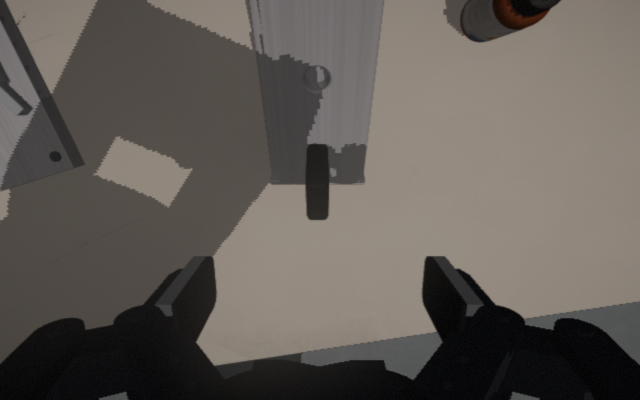

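The fin is upright in the image at column 317, rows 143–219, so the yaw matches. The plate's edges run symmetrically to either side.

```bash
python3 - <<'E'
from h import *
a=np.load("last.npy");K=a[:9].reshape(3,3);T=a[9:].reshape(4,4)
ax=R.from_euler("ZY",[-10,-30],degrees=True).as_matrix()  # x up slope
best=[]
# fit fin centre: rows 143 (front top of base?) vs model projections
for z in (.054,.06,.066):
  for x in (.494,.498,.502,.506):
    c=np.array([x,-.2745,z])
    r=[proj(K,T,c+ax@[sx*.016,0,sz])[1] for sx,sz in ((1,.021),(-1,.021),(1,-.026),(-1,-.026))]
    re=proj(K,T,c+ax@[-.020,0,-.032])[1]; re2=proj(K,T,c+ax@[-.020,0,-.020])[1];h=proj(K,T,c+ax@[.060,0,-.020])
    print(z,x,np.round(r),"rear",re.round(),re2.round(),"hole",h.round())
E
```

```text
0.054 0.494 [195. 229. 147. 181.] rear 179.0 190.0 hole [318.  93.]
0.054 0.498 [189. 224. 141. 176.] rear 174.0 185.0 hole [317.  86.]
0.054 0.502 [182. 218. 135. 171.] rear 169.0 180.0 hole [316.  79.]
0.054 0.506 [176. 212. 130. 165.] rear 164.0 175.0 hole [315.  72.]
0.06 0.494 [198. 233. 148. 183.] rear 181.0 192.0 hole [318.  93.]
0.06 0.498 [191. 227. 142. 178.] rear 176.0 187.0 hole [317.  86.]
0.06 0.502 [185. 221. 136. 172.] rear 171.0 182.0 hole [316.  78.]
0.06 0.506 [178. 215. 130. 167.] rear 166.0 177.0 hole [314.  71.]
0.066 0.494 [201. 236. 149. 185.] rear 183.0 194.0 hole [318.  93.]
0.066 0.498 [194. 230. 143. 179.] rear 178.0 189.0 hole [317.  85.]
0.066 0.502 [187. 224. 137. 174.] rear 173.0 184.0 hole [316.  78.]
0.066 0.506 [180. 218. 131. 169.] rear 167.0 178.0 hole [314.  70.]
```

```bash
python3 - <<'E'
from h import *
plan([.500,-.2745,.064],-10)
E
```

```text
shift mm [18.  -0.7 98. ] turn -0.0 t 4.025
```

apply_moves(motion=[[[18,-1,40],0,0],[[18,-1,75],0,0],[[18,-1,98],0,0],[[18,-1,98],0,0.4],[[18,-1,98],0,0.8],[[18,-1,98],0,1],[[18,-1,98],0,1],[[18,-1,98],0,1],[[18,-1,98],0,1],[[18,-1,98],0,1]], grip_force=100)

```text
time_s: 5.28
tool_pos: [0.4992, -0.2739, 0.0634]
tool_rot: [3.129, -0.275, 0.002]
ft_force: [-1.6, 0.0, 11.4]
finger_gap: 0.147
gripper_force: 97.6
```

apply_moves(motion=[[[0,0,-10],0,1],[[0,0,-25],0,1],[[0,0,-55],0,1],[[0,0,-90],0,1],[[0,0,-120],0,1],[[0,0,-120],0,1]])

```text
time_s: 6.02
tool_pos: [0.4999, -0.2743, 0.1854]
tool_rot: [3.127, -0.274, 0.007]
ft_force: [0.3, 0.4, -2.4]
finger_gap: 0.15
gripper_force: 97.6
```

```bash
python3 - <<'E'
from h import *
for c in("scene","wrist"):
  img=eyes.capture(c); cv2.imwrite(f"pics/{c}3.png",img)
a=cv2.imread("pics/scene3.png")[120:260,240:440]; b=cv2.imread("pics/wrist3.png")
cv2.imwrite("pics/c3.png",np.hstack([cv2.resize(a,(457,320)),cv2.resize(b,(340,320))]))
K,T=camw("wrist"); s=bot.get_state(); print(s["ft_force"],s["time_s"])
for t in("slide_nose","plate_middle"): print([(q["location"],q["score"]) for q in pinpoint("wrist",t)[:1]])
ty=np.array(s["tool_pos"])
for tilt in(-30,-20,-10,0):
  ax=R.from_euler("ZY",[-10,tilt],degrees=True).as_matrix(); c=ty+[0,0,-.006]
  print(tilt,proj(K,T,c+ax@[.13,0,-.026]).round(),proj(K,T,c+ax@[.060,0,-.020]).round())
E
```

```text
[-0.20539901 -0.16139972 -2.27353918] 6.125
[]
[([319.8, 123.9], 0.88)]
-30 [ 317. -208.] [318. 128.]
-20 [ 317. -159.] [318. 122.]
-10 [ 317. -111.] [318. 122.]
0 [318. -67.] [318. 126.]
```

View pics/c3.png

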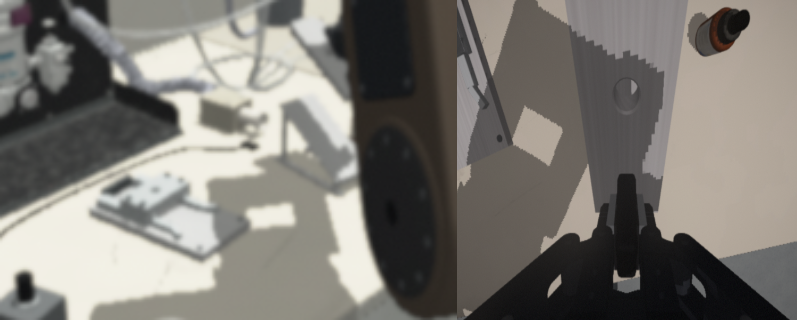

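The plate is held by the fin, still nose-up, with its hole at about (320,124). Next I zoom into the earlier wrist picture to locate the frame.

```bash
python3 -c "
import cv2
a=cv2.imread('pics/w1.png');cv2.imwrite('pics/w1c.png',cv2.resize(a[0:230,0:200],None,fx=2.6,fy=2.6,interpolation=2))"
```

```text
(no output)
```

View pics/w1c.png

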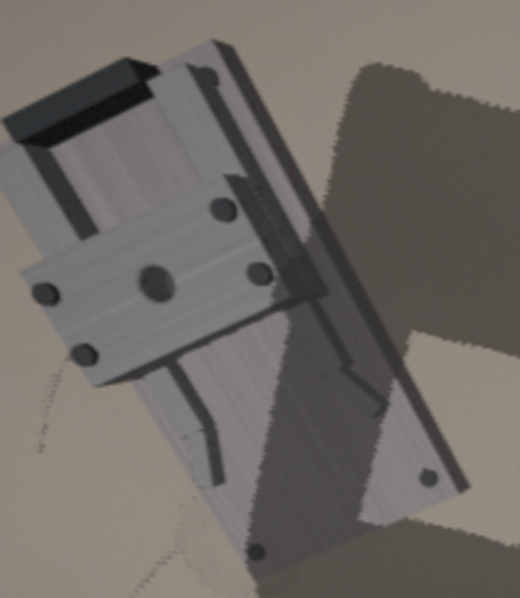

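```bash
python3 - <<'E'
from h import *
from scipy.optimize import least_squares
c=eyes.get_calibration("wrist");K=np.array(c["K"]);W=np.eye(4);W[:3,:3]=R.from_rotvec([-3.111,.434,0]).as_matrix();W[:3,3]=[.52,-.2611,.2982];T=W@np.array(c["T_tool_cam"])
pts=[((460,490),(-100,-55,14)),((255,572),(-100,55,14)),((213,42),(105,-55,14)),((98,385),(0,47.5,44.5)),((283,303),(0,-47.5,44.5)),((22,270),(50,47.5,44.5)),((225,175),(50,-47.5,44.5)),((157,284),(25,0,44.5))]
def res(v,full=False):
    m=R.from_euler("z",v[2]).as_matrix(); o=[]
    for p,P in pts: o.append(proj(K,T,m@np.array(P)/1000+[v[0],v[1],0])-np.array(p)/2.6)
    return np.ravel(o)
r=least_squares(res,[.63,-.02,.1],loss="soft_l1"); print(r.x,np.degrees(r.x[2])); print(res(r.x).reshape(-1,2).round(1))
v=r.x; m=R.from_euler("z",v[2]).as_matrix()
K2,T2=camw("top")
for p in [(-100,55,14),(-100,-55,14),(105,-55,14),(25,0,44.5)]: q=proj(K2,T2,m@np.array(p)/1000+[v[0],v[1],0]); print(((q-[190,120])*2.66).round())
E
```

```text
[ 0.62656895 -0.02391689  0.11273632] 6.45931530219278
[[ 0.3  2. ]
 [-0.   3.5]
 [ 0.3 -1.6]
 [-1.7  1. ]
 [ 4.1 -2.3]
 [-0.9  0.3]
 [-0.1 -0.5]
 [ 0.1 -0. ]]
[338. 265.]
[422. 256.]
[405. 102.]
[370. 162.]
```

```bash
python3 - <<'E'
from h import *
plan([.4696,-.0418,.100],6.5)
E
```

```text
shift mm [ -68.3 -222.9   81.8] turn -16.5 t 6.225
```

apply_moves(motion=[[[-10,-35,0],-3,1],[[-25,-80,10],-7,1],[[-40,-130,25],-12,1],[[-55,-180,50],-16.5,1],[[-68,-223,70],-16.5,1],[[-68,-223,82],-16.5,1],[[-68,-223,82],-16.5,1],[[-68,-223,82],-16.5,1]])

```text
time_s: 7.22
tool_pos: [0.471, -0.043, 0.1005]
tool_rot: [3.137, 0.176, 0.0]
ft_force: [-0.2, -0.2, -2.5]
finger_gap: 0.15
gripper_force: 98.1
```

```bash
python3 look.py w4 bridge_hole:.0445 plate_middle:.13 && python3 - <<'E'
from h import *
eyes.capture("scene"); im=eyes.capture("scene"); a=im[150:290,220:420]; b=cv2.imread("pics/w4.png")
cv2.imwrite("pics/c4.png",np.hstack([cv2.resize(a,(300,400),interpolation=2)[:, :],cv2.resize(b,(500,400))]))
E
```

```text
7.225 [ 0.471  -0.043   0.1005] 6.392938773189678
plate_middle [320.9 121.7] 0.96 [ 0.5358 -0.0368  0.13  ]
```

View pics/c4.png

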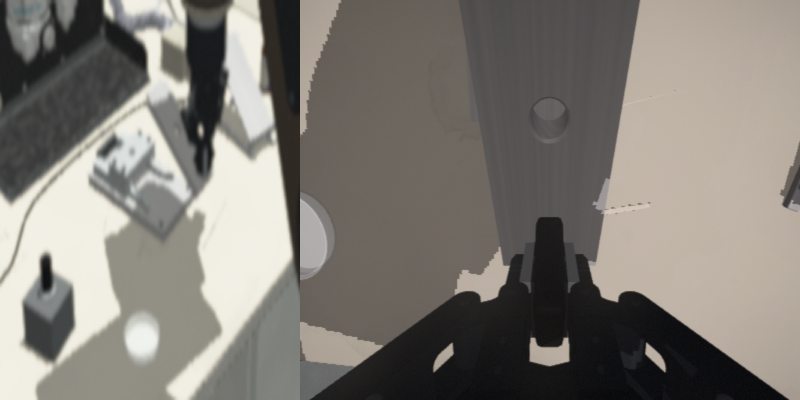

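apply_moves(motion=[[[0,0,20],0,1],[[0,0,40],0,1],[[0,0,45],0,1],[[0,0,45],0,1]])

```text
time_s: 7.98
tool_pos: [0.4706, -0.0422, 0.0554]
tool_rot: [-3.137, -0.177, 0.0]
ft_force: [-0.4, 0.4, -2.2]
finger_gap: 0.149
gripper_force: 98.1
```

apply_moves(motion=[[[0,0,0],0,1],[[0,0,0],0,1],[[0,0,0],0,1]], grip_force=20)

```text
time_s: 8.35
tool_pos: [0.4708, -0.0422, 0.0556]
tool_rot: [3.136, 0.177, 0.001]
ft_force: [0.2, -0.1, -1.8]
finger_gap: 0.154
gripper_force: 98.1
```

```bash
python3 look.py w5 plate_middle:.05; python3 - <<'E'
from h import *
s=bot.get_state();K,T=camw("wrist")
for tilt in(-30,-20,-10,0,10):
  ax=R.from_euler("ZY",[6.4,tilt],degrees=True).as_matrix(); c=np.array(s["tool_pos"])+[0,0,-.003]
  print(tilt,[proj(K,T,c+ax@np.array(p)).round() for p in ([.06,0,-.0235],[.06,.028,-.0235],[-.02,.028,-.0235])])
E
```

```text
8.35 [ 0.4708 -0.0422  0.0556] 6.469552085357193
plate_middle [317.9 124.8] 0.73 [ 0.5323 -0.0354  0.05  ]
-30 [array([317., 122.]), array([229., 122.]), array([259., 264.])]
-20 [array([317., 118.]), array([237., 118.]), array([259., 275.])]
-10 [array([317., 120.]), array([243., 119.]), array([259., 286.])]
0 [array([318., 126.]), array([249., 126.]), array([258., 298.])]
10 [array([318., 136.]), array([254., 136.]), array([257., 310.])]
```

View pics/w5.png

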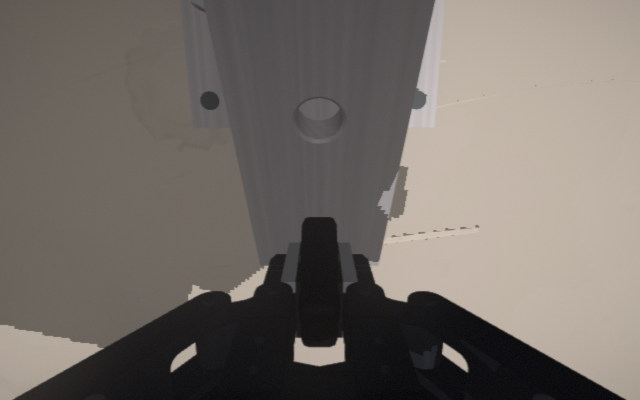

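The plate is still tilted. The deck's front corners show at (192,127) and (437,127), with its front edge level, so the yaw matches.

```bash
python3 - <<'E'
from h import *
a=np.load("last.npy");K=a[:9].reshape(3,3);T=a[9:].reshape(4,4)
s=bot.get_state(); m=R.from_rotvec(s["tool_rot"]).as_matrix()
for p in [(192,127),(437,127),(183,0),(443,0),(210,100),(418,99)]:
    print(p,(m.T@(atz(K,T,p,.014)-s["tool_pos"])*1000).round(1))
print(s["gripper_force"])
E
```

```text
(192, 127) [ 58.5 -56.9  41.5]
(437, 127) [58.6 54.3 41.5]
(183, 0) [110.  -55.4  41.5]
(443, 0) [110.1  51.9  41.5]
(210, 100) [ 70.3 -47.7  41.5]
(418, 99) [70.8 44.7 41.5]
98.06718781561358
```

apply_moves(motion=[[[0,0,0],0,0.86],[[0,0,0],0,0.86],[[0,0,0],0,0.86]], grip_force=20)

```text
time_s: 8.82
tool_pos: [0.4706, -0.0421, 0.0553]
tool_rot: [-3.137, -0.177, 0.0]
ft_force: [-0.3, -0.3, -1.4]
finger_gap: 0.15
gripper_force: 98.1
```

apply_moves(motion=[[[0,-1.5,0],0,0.84],[[0,-1.5,0],0,0.84],[[0,-1.5,0],0,0.83],[[0,-1.5,0],0,0.83]], grip_force=20)

```text
time_s: 9.32
tool_pos: [0.4705, -0.0407, 0.0554]
tool_rot: [3.137, 0.177, 0.0]
ft_force: [-0.5, 0.6, -0.1]
finger_gap: 0.169
gripper_force: 0.0
```

```bash
python3 look.py w6 plate_middle:.05
```

```text
9.325 [ 0.4705 -0.0407  0.0554] 6.4710999850909605
plate_middle [315.5 100.4] 0.92 [ 0.5402 -0.0322  0.05  ]
```

View pics/w6.png

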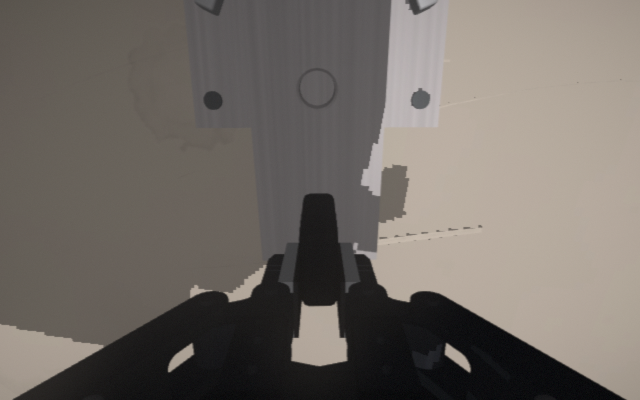

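The plate has swung down onto the deck, centred between the flare ends (210,5) and (425,5). Its hole is at (317,88) and its rear edge at row ≈251.

```bash
python3 - <<'E'
from h import *
a=np.load("last.npy");K=a[:9].reshape(3,3);T=a[9:].reshape(4,4)
s=bot.get_state(); m=R.from_rotvec(s["tool_rot"]).as_matrix()
for p in [(317,88),(262,251),(378,251),(253,127),(386,127),(318,305)]:
    for z in (.020,.026,.067): print(p,z,(m.T@(atz(K,T,p,z)-s["tool_pos"])*1000).round(1))
E
```

```text
(317, 88) 0.02 [75.1 -0.2 35.4]
(317, 88) 0.026 [75.  -0.1 29.4]
(317, 88) 0.067 [ 73.8   0.  -11.6]
(262, 251) 0.02 [  0.3 -26.8  35.4]
(262, 251) 0.026 [  3.  -25.7  29.4]
(262, 251) 0.067 [ 21.6 -18.5 -11.6]
(378, 251) 0.02 [ 0.2 29.1 35.4]
(378, 251) 0.026 [ 3.  28.  29.4]
(378, 251) 0.067 [ 21.6  20.5 -11.6]
(253, 127) 0.02 [ 58.9 -28.1  35.4]
(253, 127) 0.026 [ 59.4 -27.   29.4]
(253, 127) 0.067 [ 62.5 -19.4 -11.6]
(386, 127) 0.02 [58.9 29.9 35.4]
(386, 127) 0.026 [59.4 28.7 29.4]
(386, 127) 0.067 [ 62.5  21.  -11.6]
(318, 305) 0.02 [-29.4   0.2  35.4]
(318, 305) 0.026 [-25.5   0.2  29.4]
(318, 305) 0.067 [  0.9   0.3 -11.6]
```

apply_moves(motion=[[[0,0,0],0,0.65],[[0,0,0],0,0.65],[[12,0,-2],0,0.65],[[12,0,-2],0,0.65],[[12,0,-2],0,0.65]])

```text
time_s: 10.05
tool_pos: [0.4824, -0.0392, 0.0573]
tool_rot: [-3.137, -0.177, 0.0]
ft_force: [-1.2, -0.3, -0.7]
finger_gap: 0.351
gripper_force: 0.0
```

```bash
python3 look.py w7 plate_middle:.026 slide_fin:.046 slide_nose:.02; python3 - <<'E'
from h import *
a=np.load("last.npy");K=a[:9].reshape(3,3);T=a[9:].reshape(4,4)
s=bot.get_state();c=np.array(s["tool_pos"])
img=cv2.cvtColor(cv2.imread("pics/w7.png"),cv2.COLOR_BGR2GRAY)
ci=cv2.HoughCircles(cv2.GaussianBlur(img,(3,3),0)[60:200,260:380],cv2.HOUGH_GRADIENT,1,50,param1=60,param2=15,minRadius=12,maxRadius=28);print("hole",None if ci is None else ci[0][:2]+[260,60,0])
for col in (275,285,355,365): 
  g=img[150:300,col].astype(int); d=np.abs(g[4:]-g[:-4]); i=np.argsort(-d)[:6]; print(col,sorted((152+i).tolist()),)
for h in (.073,.063):
  for tilt in (-6,-3,0,3):
    ax=R.from_euler("ZY",[6.5,tilt],degrees=True).as_matrix()
    o=np.array([*(c+R.from_euler("z",6.5,degrees=True).apply([h,0,0]))[:2],.026])
    print(h,tilt,"hole",proj(K,T,o).round(),"rear",[proj(K,T,o+ax@np.array(p)).round().tolist() for p in([-.08,.028,0],[-.08,-.028,0])],"rearbot",proj(K,T,o+ax@np.array([-.08,.028,-.012])).round())
E
```

```text
10.05 [ 0.4824 -0.0392  0.0573] 6.476756377908415
plate_middle [314.5 126.3] 0.6 [ 0.5414 -0.0313  0.026 ]
slide_fin [319.5 269.3] 0.93 [ 0.4854 -0.0398  0.046 ]
hole [[317.5 115.5  16. ]]
275 [242, 243, 244, 260, 261, 263]
285 [286, 287, 289, 290, 291, 292]
355 [241, 242, 243, 244, 245, 297]
365 [172, 173, 174, 175, 186, 187]
0.073 -6 hole [317.  94.] rear [[262.0, 261.0], [374.0, 260.0]] rearbot [265. 248.]
0.073 -3 hole [317.  94.] rear [[260.0, 265.0], [375.0, 265.0]] rearbot [264. 253.]
0.073 0 hole [317.  94.] rear [[259.0, 269.0], [376.0, 269.0]] rearbot [263. 258.]
0.073 3 hole [317.  94.] rear [[257.0, 273.0], [378.0, 273.0]] rearbot [261. 263.]
0.063 -6 hole [317. 119.] rear [[262.0, 279.0], [373.0, 278.0]] rearbot [266. 266.]
0.063 -3 hole [317. 119.] rear [[261.0, 283.0], [374.0, 283.0]] rearbot [265. 271.]
0.063 0 hole [317. 119.] rear [[260.0, 288.0], [375.0, 288.0]] rearbot [264. 276.]
0.063 3 hole [317. 119.] rear [[258.0, 292.0], [377.0, 292.0]] rearbot [262. 281.]
```

apply_moves(motion=[[[3,-0.5,1],0,0.65],[[3,-0.5,1],0,0.85],[[3,-0.5,1],0,1],[[3,-0.5,1],0,1],[[3,-0.5,1],0,1]], grip_force=20)

```text
time_s: 10.88
tool_pos: [0.4853, -0.0384, 0.0563]
tool_rot: [3.137, 0.177, 0.0]
ft_force: [1.1, 0.4, -0.1]
finger_gap: 0.163
gripper_force: 21.0
```

apply_moves(motion=[[[4,0,0],0,1],[[8,0,0],0,1],[[12,0,0],0,1],[[16,0,0],0,1],[[16,0,0],0,1]])

```text
time_s: 11.5
tool_pos: [0.5007, -0.0366, 0.0563]
tool_rot: [-3.136, -0.177, 0.002]
ft_force: [-3.4, 0.3, 5.2]
finger_gap: 0.161
gripper_force: 21.8
```

```bash
cat > hole.py <<'E'
from h import *
import sys
eyes.capture("wrist");K,T=camw("wrist");s=bot.get_state();img=cv2.cvtColor(eyes.capture("wrist"),cv2.COLOR_BGR2GRAY)
m=R.from_rotvec(s["tool_rot"]).as_matrix()
ci=cv2.HoughCircles(cv2.GaussianBlur(img,(3,3),0)[60:200,260:380],cv2.HOUGH_GRADIENT,1,50,param1=60,param2=15,minRadius=12,maxRadius=28)
if ci is not None:
  for c in ci[0][:2]: p=c[:2]+[260,60]; print("hole",p,(m.T@(atz(K,T,p,.026)-s["tool_pos"])*1000).round(1))
for t,z in (("slide_fin",.046),("bridge_hole",.0445),("plate_middle",.026)):
  for q in pinpoint("wrist",t)[:1]: print(t,np.round(q["location"]),round(q["score"],2),(m.T@(atz(K,T,q["location"],z)-s["tool_pos"])*1000).round(1))
print(s["time_s"],np.round(s["tool_pos"],4),np.round(s["ft_force"],1),s["finger_gap"])
E
python3 hole.py
```

```text
hole [318.5 122.5] [61.2  0.5 30.3]
slide_fin [315. 273.] 0.85 [ 1.6 -0.9 10.3]
plate_middle [322. 130.] 0.83 [58.2  2.  30.3]
11.55 [ 0.5008 -0.0366  0.0563] [-3.8  0.9  5. ] 0.1598155804139125
```

apply_moves(motion=[[[4,0,-0.5],0,1],[[8,0,-0.5],0,1],[[12,0,-0.5],0,1],[[12,0,-0.5],0,1]])

```text
time_s: 12.25
tool_pos: [0.5136, -0.0353, 0.0568]
tool_rot: [3.137, 0.177, 0.001]
ft_force: [0.7, 0.5, -1.4]
finger_gap: 0.16
gripper_force: 20.8
```

```bash
python3 hole.py
```

```text
hole [318.5 122.5] [61.1  0.5 30.7]
slide_fin [319. 273.] 0.79 [ 1.6  0.5 10.7]
plate_middle [321. 136.] 0.75 [55.7  1.5 30.7]
12.3 [ 0.5132 -0.0353  0.0567] [ 1.1  0.  -1.1] 0.1593294113118063
```

apply_moves(motion=[[[5,0,0],0,1],[[10,0,0],0,1],[[15,0,0],0,1],[[20,0,0],0,1],[[25,0,0],0,1],[[25,0,0],0,1]])

```text
time_s: 13.25
tool_pos: [0.5384, -0.0324, 0.0568]
tool_rot: [3.137, 0.177, 0.001]
ft_force: [-0.7, -0.2, -1.5]
finger_gap: 0.158
gripper_force: 20.8
```

```bash
python3 hole.py
```

```text
hole [318.5 122.5] [61.1  0.5 30.8]
slide_fin [318. 274.] 0.84 [ 1.2  0.1 10.8]
plate_middle [318. 137.] 0.81 [54.9  0.  30.8]
13.3 [ 0.538  -0.0324  0.0568] [-0.6  0.1 -2. ] 0.1565250670094721
```

apply_moves(motion=[[[0,0,1],0,1],[[4,0,1],0,1],[[9,0,1],0,1],[[14,0,1],0,1],[[19,0,1],0,1],[[24,0,1],0,1],[[24,0,1],0,1]])

```text
time_s: 14.38
tool_pos: [0.56, -0.0297, 0.0562]
tool_rot: [-3.136, -0.177, 0.005]
ft_force: [-11.7, -0.2, 17.6]
finger_gap: 0.157
gripper_force: 23.8
```

```bash
python3 hole.py
```

```text
hole [318.5 123.5] [60.8  0.5 30. ]
slide_fin [315. 276.] 0.98 [ 0.5 -0.8 10.1]
bridge_hole [319.  28.] 0.59 [94.1  0.6 11.4]
plate_middle [319. 136.] 0.83 [55.6  0.6 30. ]
14.425 [ 0.56   -0.0297  0.0561] [-12.   -0.5  17. ] 0.16481720017585796
```

apply_moves(motion=[[[0,0,-0.7],0,1],[[5,0,-0.7],0,1],[[10,0,-0.7],0,1],[[15,0,-0.7],0,1],[[20,0,-0.7],0,1],[[24,0,-0.7],0,1],[[24,0,-0.7],0,1]])

```text
time_s: 15.5
tool_pos: [0.5859, -0.027, 0.0565]
tool_rot: [3.137, 0.177, 0.0]
ft_force: [0.1, -0.7, -0.7]
finger_gap: 0.157
gripper_force: 20.9
```

```bash
python3 hole.py
```

```text
hole [316.5 104.5] [68.5 -0.4 30.4]
slide_fin [316. 275.] 0.8 [ 0.9 -0.4 10.5]
bridge_hole [319. 106.] 0.65 [68.2  0.6 11.9]
15.55 [ 0.5857 -0.0271  0.0565] [-0.  -0.1 -2.4] 0.15637397779589157
```

apply_moves(motion=[[[2,0,0],0,1],[[4,0,0],0,1],[[5,0,0],0,1],[[5.5,0,0],0,1],[[6,0,0],0,1]])

```text
time_s: 16.38
tool_pos: [0.5916, -0.0264, 0.0565]
tool_rot: [-3.137, -0.177, 0.0]
ft_force: [1.0, -0.3, -2.0]
finger_gap: 0.164
gripper_force: 20.9
```

apply_moves(motion=[[[0.5,0,0],0,1],[[1,0,0],0,1],[[1.5,0,0],0,1],[[2,0,0],0,1]])

```text
time_s: 16.88
tool_pos: [0.5928, -0.0262, 0.0563]
tool_rot: [-3.136, -0.177, 0.003]
ft_force: [-6.4, -1.9, 2.9]
finger_gap: 0.158
gripper_force: 21.4
```

apply_moves(motion=[[[0.5,0,0],0,1],[[1,0,0],0,1],[[1.5,0,0],0,1],[[1.5,0,0],0,1]])

```text
time_s: 17.38
tool_pos: [0.5929, -0.0261, 0.0562]
tool_rot: [-3.136, -0.177, 0.006]
ft_force: [-11.2, -3.2, 6.2]
finger_gap: 0.164
gripper_force: 22.0
```

```bash
python3 hole.py
```

```text
hole [316.5 126.5] [59.5 -0.4 29.9]
slide_fin [314. 273.] 0.85 [ 1.9 -1.3 10.2]
bridge_hole [319. 125.] 0.88 [61.6  0.7 11.4]
plate_middle [320. 134.] 0.73 [56.5  1.2 30. ]
17.425 [ 0.5929 -0.0261  0.0562] [-11.9  -3.8   5.3] 0.16100984334468213
```

apply_moves(motion=[[[0,0,0],0,0.8],[[0,0,0],0,0.5],[[0,0,0],0,0.3],[[0,0,-40],0,0],[[0,0,-90],0,0],[[0,0,-120],0,0],[[0,0,-120],0,0]])

```text
time_s: 18.5
tool_pos: [0.5966, -0.0261, 0.1791]
tool_rot: [3.136, 0.177, 0.007]
ft_force: [0.2, -0.1, -0.1]
finger_gap: 1.0
gripper_force: 0.0
```

```bash
python3 look.py w8 bridge_hole:.0445 slide_fin:.046 plate_middle:.026 slot_mouth:.014 end_stop:.014; python3 - <<'E'
from h import *
img=cv2.cvtColor(cv2.imread("pics/w8.png"),cv2.COLOR_BGR2GRAY);a=np.load("last.npy");K=a[:9].reshape(3,3);T=a[9:].reshape(4,4)
q=pinpoint("wrist","bridge_hole")[0]["location"];x,y=map(int,q)
y0=max(y-40,0);x0=x-40
ci=cv2.HoughCircles(cv2.GaussianBlur(img,(3,3),0)[y0:y+40,x0:x+40],cv2.HOUGH_GRADIENT,1,30,param1=60,param2=12,minRadius=6,maxRadius=18)
if ci is not None:
  for c in ci[0][:3]: print(c+[x0,y0,0],atz(K,T,c[:2]+[x0,y0],.0445).round(4))
plan([.553,.266,.18],6.5)
E
```

```text
18.5 [ 0.5966 -0.0261  0.1791] 6.47056522343921
bridge_hole [317.6 119.9] 0.59 [ 0.6533 -0.0196  0.0445]
slide_fin [315.6 199.1] 0.77 [ 0.5954 -0.0246  0.046 ]
slot_mouth [314.3 151.1] 0.97 [ 0.6267 -0.0198  0.014 ]
end_stop [315.   23.6] 0.93 [ 0.7209 -0.01    0.014 ]
[317.5        118.5          8.19999981] [ 0.6542 -0.0194  0.0445]
shift mm [  -8.4 -294.8   -4.4] turn -0.0 t 18.85
```

apply_moves(motion=[[[-1,-50,-5],0,0],[[-3,-105,-5],0,0],[[-5,-160,-5],0,0],[[-6,-215,-5],0,0],[[-8,-265,-5],0,0],[[-8,-295,-5],0,0],[[-8,-295,-5],0,0],[[-8,-295,-5],0,0]])

```text
time_s: 19.85
tool_pos: [0.5537, 0.2657, 0.181]
tool_rot: [3.136, 0.178, -0.001]
ft_force: [-0.1, 0.3, -0.0]
finger_gap: 1.003
gripper_force: 0.0
```

```bash
python3 look.py w9 pin_knob:.071 pin_stand:0 ; python3 - <<'E'
from h import *
a=np.load("last.npy");K=a[:9].reshape(3,3);T=a[9:].reshape(4,4)
r=cut_out("wrist","pin_knob")
if r:
  m=np.array(r[0]["mask"]);ys,xs=np.nonzero(m);print("mask",r[0]["score"],m.sum(),xs.min(),xs.max(),ys.min(),ys.max(),r[0]["location"],atz(K,T,(xs.mean(),ys.mean()),.078).round(4))
img=cv2.cvtColor(cv2.imread("pics/w9.png"),cv2.COLOR_BGR2GRAY)
s=bot.get_state()
for z in (.088,.071,.054): print(proj(K,T,[.553,.266,z]).round())
E
```

```text
19.85 [0.5537 0.2657 0.181 ] 6.4426353541793615
pin_knob [312.4 196.1] 0.67 [0.5601 0.2701 0.071 ]
pin_stand [311.3 170.6] 0.69 [0.5633 0.2726 0.    ]
mask 0.71 1468 295 331 168 216 [313.3, 194.3] [0.565  0.2703 0.078 ]
[317. 215.]
[317. 207.]
[317. 200.]
```

View pics/w9.png

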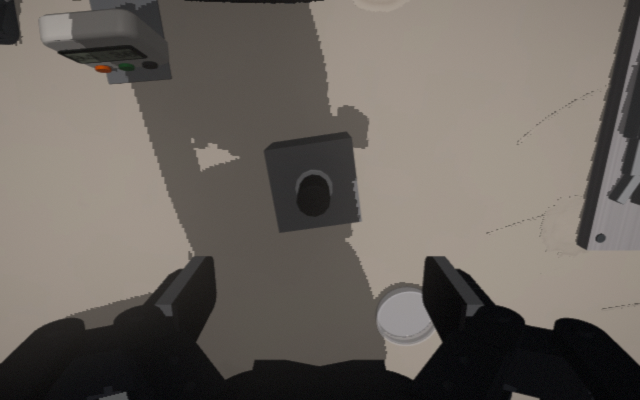

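The pin stands at about (314,196) in its block and is unobstructed; the dish (405,315) and timer (105,45) are well clear of the fingers.

```bash
python3 - <<'E'
from h import *
a=np.load("last.npy");K=a[:9].reshape(3,3);T=a[9:].reshape(4,4)
for p,z in [((314,198.5),.088),((314,187),.054),((314,193),.071),((265,150),.05),((350,132),.05),((360,222),.05),((280,232),.05)]: print(p,atz(K,T,p,z).round(4))
plan([.560,.269,.080],6.5)
E
```

```text
(314, 198.5) [0.5634 0.2692 0.088 ]
(314, 187) [0.5624 0.2695 0.054 ]
(314, 193) [0.5624 0.2693 0.071 ]
(265, 150) [0.5846 0.3073 0.05  ]
(350, 132) [0.604  0.2485 0.05  ]
(360, 222) [0.5381 0.2317 0.05  ]
(280, 232) [0.5231 0.2914 0.05  ]
shift mm [  6.3  -3.1 101.4] turn -0.1 t 20.05
```

apply_moves(motion=[[[9,-3,40],0,0],[[9,-3,80],0,0],[[9,-3,103],0,0],[[9,-3,103],0,0.4],[[9,-3,103],0,0.7],[[9,-3,103],0,1],[[9,-3,103],0,1],[[9,-3,103],0,1],[[9,-3,103],0,1]], grip_force=60)

```text
time_s: 21.18
tool_pos: [0.5632, 0.2704, 0.0799]
tool_rot: [-3.136, -0.177, -0.003]
ft_force: [-0.5, -1.7, 9.2]
finger_gap: 0.244
gripper_force: 58.3
```

apply_moves(motion=[[[0,0,-10],0,1],[[0,0,-30],0,1],[[0,0,-60],0,1],[[0,0,-90],0,1],[[0,0,-90],0,1]])

```text
time_s: 21.8
tool_pos: [0.5639, 0.2709, 0.1716]
tool_rot: [-3.135, -0.177, -0.007]
ft_force: [-0.3, 0.2, -0.9]
finger_gap: 0.24
gripper_force: 58.6
```

```bash
python3 look.py w10 pin_knob:.155 pin_stand:0; python3 - <<'E'
from h import *
s=bot.get_state();K,T=camw("wrist");m=R.from_rotvec(s["tool_rot"]).as_matrix()
r=cut_out("wrist","pin_knob")
if r:
  M=np.array(r[0]["mask"]);ys,xs=np.nonzero(M);print("mask",r[0]["score"],M.sum(),xs.min(),xs.max(),ys.min(),ys.max())
for z in (.017,.003,-.018,-.022,-.064): print(z,proj(K,T,np.array(s["tool_pos"])+[0,0,z]).round())
plan([.654,-.0195,.17],6.5); print(s["ft_force"])
E
```

```text
21.8 [0.5639 0.2709 0.1716] 6.468295301381966
pin_knob [320.6 282.5] 0.84 [0.558  0.2688 0.155 ]
pin_stand [318.3 186.3] 0.78 [0.5634 0.2708 0.    ]
mask 0.57 4611 291 346 224 327
0.017 [317. 316.]
0.003 [317. 294.]
-0.018 [317. 268.]
-0.022 [317. 264.]
-0.064 [318. 230.]
shift mm [ 58.9 298.   -2.2] turn -0.0 t 22.0
[-0.60964     0.36174021 -1.48002523]
```

apply_moves(motion=[[[5,40,-5],0,1],[[15,90,-5],0,1],[[25,145,-5],0,1],[[40,200,-5],0,1],[[50,255,-5],0,1],[[59,298,-5],0,1],[[59,298,10],0,1],[[59,298,30],0,1],[[59,298,30],0,1],[[59,298,30],0,1]])

```text
time_s: 23.25
tool_pos: [0.6545, -0.0186, 0.1385]
tool_rot: [-3.136, -0.178, 0.001]
ft_force: [1.2, -0.1, -1.0]
finger_gap: 0.237
gripper_force: 58.9
```

```bash
python3 look.py w11 bridge_hole:.0445 slot_mouth:.014 end_stop:.014 pin_collar:.093; python3 - <<'E'
from h import *
s=bot.get_state();K,T=camw("wrist")
for z in (-.03,-.064,-.072): print(z,proj(K,T,np.array(s["tool_pos"])+[0,0,z]).round())
print("hole proj",proj(K,T,[.654,-.0195,.0445]).round(1))
plan([.654,-.0195,.105],6.5)
E
```

```text
23.25 [ 0.6545 -0.0186  0.1385] 6.501883797006072
bridge_hole [320.5 212.4] 0.71 [ 0.6553 -0.0202  0.0445]
slot_mouth [317.6 239.6] 0.96 [ 0.6237 -0.0218  0.014 ]
end_stop [317.4 103.8] 0.85 [ 0.7216 -0.0106  0.014 ]
pin_collar [318.7 258.6] 0.6 [ 0.646  -0.0201  0.093 ]
pin_collar [319.9 209.5] 0.2 [ 0.6725 -0.0177  0.093 ]
-0.03 [318. 256.]
-0.064 [318. 230.]
-0.072 [318. 225.]
hole proj [318.3 214.6]
shift mm [-1.   0.4 34.1] turn -0.0 t 23.5
```

apply_moves(motion=[[[-0.5,0.5,8],0,1],[[-0.5,0.5,16],0,1],[[-0.5,0.5,22],0,1],[[-0.5,0.5,26],0,1],[[-0.5,0.5,26],0,1]])

```text
time_s: 24.12
tool_pos: [0.6541, -0.0198, 0.1121]
tool_rot: [-3.137, -0.177, 0.001]
ft_force: [0.4, 0.8, -1.8]
finger_gap: 0.237
gripper_force: 58.9
```

Tip inside the hole or just at it, with no force; continue.

apply_moves(motion=[[[0,0,3],0,1],[[0,0,6],0,1],[[0,0,8],0,1],[[0,0,8],0,1]])

```text
time_s: 24.62
tool_pos: [0.6542, -0.0196, 0.1043]
tool_rot: [-3.136, -0.177, 0.0]
ft_force: [0.8, 2.4, -3.0]
finger_gap: 0.243
gripper_force: 58.7
```

apply_moves(motion=[[[0,0,3],0,1],[[0,0,6],0,1],[[0,0,9],0,1],[[0,0,12],0,1],[[0,0,12],0,1]])

```text
time_s: 25.25
tool_pos: [0.6542, -0.0197, 0.092]
tool_rot: [-3.136, -0.177, 0.0]
ft_force: [1.0, 5.0, -3.7]
finger_gap: 0.238
gripper_force: 58.7
```

apply_moves(motion=[[[0,-0.6,0],0,1],[[0,-0.6,4],0,1],[[0,-0.6,8],0,1],[[0,-0.6,12],0,1],[[0,-0.6,14],0,1],[[0,-0.6,14],0,1]])

```text
time_s: 26.0
tool_pos: [0.654, -0.0193, 0.0783]
tool_rot: [3.137, 0.177, -0.001]
ft_force: [-0.3, 0.6, -1.2]
finger_gap: 0.24
gripper_force: 59.0
```

apply_moves(motion=[[[0,0,1.5],0,1],[[0,0,3],0,1],[[0,0,4],0,1],[[0,0,5],0,1],[[0,0,5],0,1]])

```text
time_s: 26.62
tool_pos: [0.6542, -0.0192, 0.0743]
tool_rot: [3.137, 0.177, 0.0]
ft_force: [-4.5, 1.0, 12.9]
finger_gap: 0.241
gripper_force: 60.7
```

apply_moves(motion=[[[0,0,-0.5],0,0.7],[[0,0,-0.5],0,0.3],[[0,0,-0.5],0,0],[[0,0,-0.5],0,0],[[0,0,-40],0,0],[[0,0,-90],0,0],[[0,0,-110],0,0],[[0,0,-110],0,0]])

```text
time_s: 27.62
tool_pos: [0.6552, -0.0193, 0.1853]
tool_rot: [3.136, 0.177, 0.005]
ft_force: [0.5, -0.1, 0.1]
finger_gap: 0.999
gripper_force: 0.0
```

```bash
python3 look.py w12 bridge_hole:.0445 pin_knob:.0655 pin_collar:.0445 slide_fin:.046; python3 - <<'E'
from h import *
K,T=camw("wrist")
r=cut_out("wrist","pin_knob")
if r:
  M=np.array(r[0]["mask"]);ys,xs=np.nonzero(M);print("mask",r[0]["score"],M.sum(),xs.min(),xs.max(),ys.min(),ys.max())
for P in ([.6542,-.0192,.0825],[.6542,-.0192,.0485]):
  print([proj(K,T,np.array(P)+[dx,dy,0]).round().tolist() for dx,dy in((.011,0),(-.011,0),(0,.011),(0,-.011))])
E
```

```text
27.625 [ 0.6552 -0.0193  0.1853] 6.468654778704854
bridge_hole [319.7 193.5] 0.92 [ 0.6563 -0.0206  0.0445]
pin_knob [321.1 210. ] 0.76 [ 0.6498 -0.0223  0.0655]
pin_collar [316.5 201. ] 0.62 [ 0.6501 -0.0188  0.0445]
slide_fin [317.1 268.1] 0.87 [ 0.5939 -0.0256  0.046 ]
mask 0.98 1349 300 335 181 227
[[320.0, 193.0], [316.0, 225.0], [301.0, 208.0], [335.0, 211.0]]
[[320.0, 181.0], [317.0, 209.0], [304.0, 194.0], [333.0, 197.0]]
```

```bash
python3 -c "
from cell import finish_job
print(finish_job())"
```

```text
the job is handed in; nothing more can be done
None
```

The job is handed in at about 28 s: I pressed the plate against the end stop with about 12 N, pushed the pin in until its collar sat on the bridge, and let go of everything; a last camera check matched the seated pin, but no verdict came back.

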